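# Hang a glaze test tile in the free spring clip between two hanging tiles

### The arm

A 6-joint arm with a two-finger parallel gripper is mounted at the origin on the work surface; the furniture and walls round the work are solid. World frame = base frame: x ahead of the robot, y to its left, z up, the work surface at z = 0. Lengths are in mm, angles in rad, forces in N, time in s.
With the tool pointing down it reaches from about 350 to 975 mm from the base axis. Payload 7.1 kg.
Tool frame: the origin (TCP) lies between the finger pads; the fingertips stand 19 mm ahead of it and the grasp point (between the pads) is the TCP (ctrl.tcp_to_tips is the distance from the TCP to the fingertips, in mm); z points along the fingers, y is the line along which they close (so a half turn about z gives the same grasp; the last joint's range is limited). The gripper opens to 88 mm and grips with 3 to 60 N. Pads are 20 mm wide; open, the fingers measure 115 mm over their backs; the gripper's body (75 mm by 178 mm) begins 61 mm behind the grasp point.
Start: joints at [1.116, 0.423, 1.63, -0, 1.089, -0.019], TCP at [263.802, 566.58, 220.675] pointing down, gripper open.
Joint ranges: [-3, 3], [-0.9, 2.11], [0.09, 2.58], [-1.31, 4.45], [0.11, 2.69], [-2.54, 2.54]. Speed limits (rad/s): [2.39, 2.39, 3.01, 3.14, 3.14, 3.14].

### API

Orientations are given as a rotation vector (axis times angle).
In Python, from workcell import status, optics, ctrl gives the robot as it stands. The module is installed in compiled form; this text tells all that it offers.
- The arm moves only by the shell command python3 -m inch 'ROWS'. ROWS is JSON, a list that holds one entry, the list of rows, each a list of 7 numbers: the shift along the tool's x, y, z in mm, then the turn, a rotation vector about the tool's x, y, z in rad, then the opening in per cent of the stroke, from 0 (shut) to 100 (fully open). A call has 1 to 20 rows; each row is the pose to reach, as a shift and turn from the pose commanded when the call began, along the tool's axes at that moment; what a row does not reach only later rows make up. A row lasts 1/10 s, in which the tool goes at most 50 mm and 8.59 degrees, less where a joint would pass 70% of its speed; a pose out of reach is approached as far as the arm can. A call with a gripper value outside its range is refused whole. The fingers move at their own pace and stop on an object; the grip force is fixed at half the most. Time passes only in rows, so rows that repeat a pose let the fingers close. It gives the time, the measured TCP pose, the force, the opening and the grip force at its end, in the units of the state.
- status.get_obs(): the state, without advancing time (a new reading comes with each control period).
- optics.get_image(name): name is "scene" or "top"; returns a dict with "frame" (420x560x3 uint8, red, green, blue), "fx", "fy", "cx", "cy" (pixels), "rvec" (rotation vector, rad) and "tvec" (3), from world to camera coordinates, as OpenCV has them. Camera axes: x right, y down, z forward; pixel columns grow to the right and rows downward; lengths in mm; the calibration is good to about 2 mm. A picture is of the moment at which its call begins. There is no depth.
- ctrl.close_job(): hands the job in; it is judged then, once.
The state is a dict: "t": time; "qpos": joint angles; "qvel": joint speeds; "joint_torque": joint torques, N m; "ee_pos": TCP position; "orientation": TCP orientation; "ft_force": force on the tool from outside, world axes, zero at the start; "moment": the same for the moment, N m; "width": finger opening in mm; "grasp_force": force on a finger pad.
Only numpy, scipy, OpenCV 4.12 (cv2) and the standard library are available. Lean on these libraries where they do the work, as an engineer would, in place of code of your own. Each camera call takes 0.05 s, during which the arm holds its last target. There are 200 camera calls.

### The job

Draw the blue glaze test tile straight up out of its wooden stand and hang it on the rack in the free middle clip, lowering it through the gap between the green and the brown tile without knocking them. The clip is clamped somewhere near the middle of its bar, nobody has measured where, so let the hook down gently on the clip's top, feel along it for the groove, then press the hook past the two spring balls until it is fully home, without forcing it, and let go.

Things in the scene. Friction and masses are not known exactly. Their poses are not given: they have to be found in the camera images.
- tile_blue_hook (a point): blue tile: middle of its hook's cross-bar, a 5 mm round rod along x. Flat legs 12 mm wide (y): the front one rises from the slab's top, the rear one goes down behind, open below; 22 mm clear between them, 32 mm over them. Hold it from above, fingers closing along x on the outsides of the legs, from 6 mm above to 28 mm below this point; the rear leg flares outward below that and ends 38 mm down
- tile_blue: the loose blue tile, about 0.16 kg: upright terracotta slab 10 (x) by 44 (y) by 80 mm tall, lower part glazed blue. Origin at the middle of its underside; z up, x from its front to its back, where the hook opens. The cross-bar's middle is 116 mm above the underside (36 mm above the slab's top) and 16 mm toward +x
- stand: fixed wooden stand 56 (x) by 80 (y) by 28 mm high with a slot 20 mm deep in which the blue tile stands upright, about 1 mm loose all round; origin at the middle of its underside
- bar_middle (a point): middle of the rack's bar, at the height of the clips' tops (172.5 mm above the table). Three aluminium clips 14 mm thick (x) stand on the bar, flat tops level with this point. The outer two, 63 mm to either side, 36 mm long (y), hold the other tiles. The free middle one, 60 mm long, is clamped with its groove anywhere within 14 mm of this point along y: not measured, it must be seen or felt
- groove_floor (a point): height of the grooves' floors under the bar's middle (tells the height only, not where along y the free clip is). Each clip has a groove along x across its middle, 7 mm wide and 14 mm deep. A hook lying on a clip's flat top has its centre 2.5 mm above bar_middle; home on the groove's floor, 11.5 mm below it
- rack: fixed rack: two wooden end frames, steel bar along y, a lower wooden rail that hanging tiles lean on. Origin on the table under the bar's middle; x front (robot side) to back. Tiles hang with slab in front, hook opening behind, x along the rack's x. Two spring balls in the free groove stop a hook at 2 to 4 mm below bar_middle; roughly 4 to 15 N pushes it past; they close over it
- tile_green_hook (a point): green tile: middle of the cross-bar of its hook, which lies in one of the two outer clips
- tile_brown_hook (a point): brown tile: middle of the cross-bar of its hook, which lies in the other outer clip
- tile_green: the green tile, loose, same shape and size as the blue one; origin at the middle of the slab's underside
- tile_brown: the brown tile, loose, same shape and size as the blue one; origin at the middle of the slab's underside
Mind the look-alikes: they are no part of the job. Leave any purple look-alike of the tile_brown alone.

How it is judged:
By the outcome, as a careful person would: the job done as asked, in the order asked, and still so for the second after the job is handed in, with the robot touching nothing.
It also fails if it takes over 72 s, if anything falls off the work surface, if the arm or the gripper's body presses on something with over 40 N, if the wrist force passes 120 N, or if a joint passes its speed limit or range.

## Working session

There is one attempt and no reset: what is moved stays moved. The work goes in short steps, Python scripts to look and compute and a shell command to move; the robot and the scene stay as the last step left them, time stands still between calls to the robot, and variables do not carry over. Pictures are saved under pics/ and viewed, at most 10 in all, crops included, and the job is handed in when it is done.

```bash
mkdir -p pics; cat > h.py <<'E'
import numpy as np,cv2,pickle
from workcell import status,optics,ctrl
def shot(n,f):
    d=optics.get_image(n); cv2.imwrite('pics/'+f+'.png',d['frame'][:,:,::-1]); pickle.dump(d,open('pics/'+f+'.pkl','wb')); return d
def load(f): return pickle.load(open('pics/'+f+'.pkl','rb'))
def crop(f,x0,y0,x1,y1,s):
    im=cv2.imread('pics/'+f+'.png')[y0:y1,x0:x1]; return cv2.resize(im,None,fx=s,fy=s,interpolation=cv2.INTER_CUBIC)
def ray(d,u,v):
    R=cv2.Rodrigues(np.array(d['rvec'],float))[0];t=np.array(d['tvec'],float).ravel()
    return -R.T@t, R.T@np.array([(u-d['cx'])/d['fx'],(v-d['cy'])/d['fy'],1])
def atz(d,u,v,z):
    c,r=ray(d,u,v); return c+r*(z-c[2])/r[2]
def tri(*o):
    A=np.zeros((3,3));b=np.zeros(3)
    for d,u,v in o:
        c,r=ray(d,u,v);r/=np.linalg.norm(r);P=np.eye(3)-np.outer(r,r);A+=P;b+=P@c
    return np.linalg.solve(A,b)
def proj(d,p): return cv2.projectPoints(np.array([p],float),np.array(d['rvec'],float),np.array(d['tvec'],float),np.array([[d['fx'],0,d['cx']],[0,d['fy'],d['cy']],[0,0,1.]]),None)[0].ravel()
E
python3 - <<'E'
from h import *
for n in('scene','top'):
    d=shot(n,n+'0'); print(n,ray(d,280,210))
o=status.get_obs();print({k:np.round(v,3).tolist() for k,v in o.items()},ctrl.tcp_to_tips)
a=np.hstack([cv2.imread('pics/scene0.png'),cv2.imread('pics/top0.png')])
E
```

```text
scene (array([-207.41191431, -577.78749515,  595.47128574]), array([ 0.65847564,  0.60345547, -0.44977339]))
top (array([ 443.19458761,   48.14968322, 1134.73313828]), array([ 0.09024527,  0.00213802, -0.99593824]))
{'t': 0.1, 'qpos': [1.116, 0.424, 1.631, -0.0, 1.089, -0.019], 'qvel': [-0.001, -0.001, -0.001, 0.001, -0.001, -0.0], 'joint_torque': [0.001, -54.562, -27.433, 0.065, 0.019, -0.0], 'ee_pos': [263.611, 566.13, 219.968], 'orientation': [-0.679, -3.067, 0.002], 'ft_force': [0.467, -0.158, -0.315], 'moment': [-0.019, -0.034, 0.04], 'grasp_force': 0.0, 'width': 87.315} 19.0
```

View pics/scene0.png

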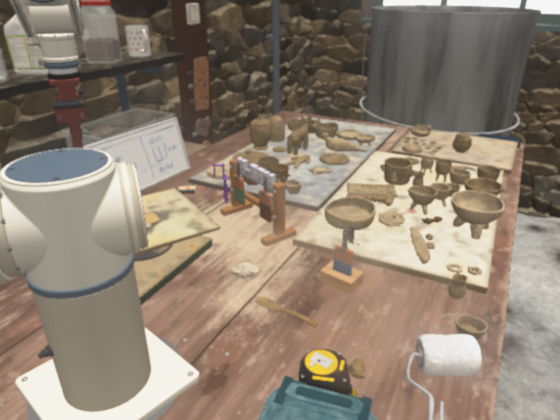

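View pics/top0.png

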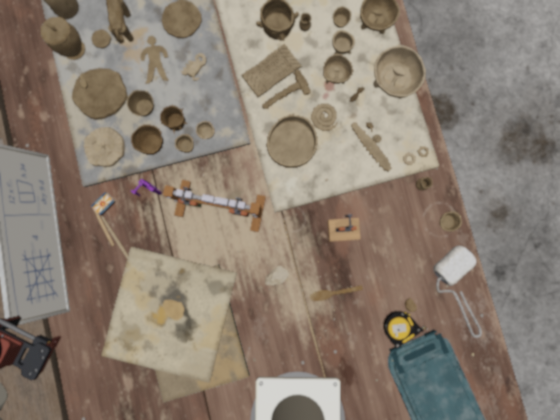

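The scene view shows the blue tile in its stand at about (343,265). The rack is at about (255,195), with the green tile at (237,190), the brown at (266,208) and the purple look-alike at (225,185). In the top view the stand is at (345,229), the rack at (215,200) and the purple look-alike at (147,187). Next I'll enlarge crops of these.

```bash
python3 - <<'E'
from h import *
A=np.vstack([np.hstack([crop('scene0',310,215,370,290,4),crop('top0',320,205,375,255,6)[:300,:]])])
cv2.imwrite('pics/c1.png',A);print(A.shape)
a=crop('scene0',205,145,305,250,5.5); cv2.imwrite('pics/c2.png',a);print(a.shape)
b=crop('top0',130,170,275,240,5.5); cv2.imwrite('pics/c3.png',b);print(b.shape)
E
```

```text
(300, 570, 3)
(578, 550, 3)
(385, 798, 3)
```

View pics/c1.png

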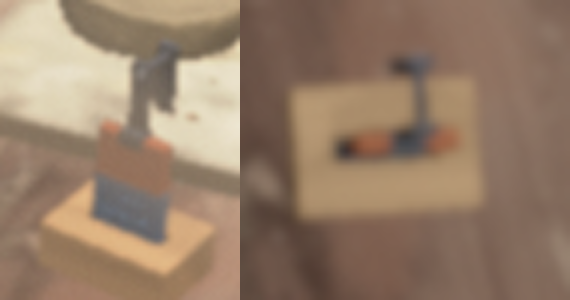

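View pics/c2.png

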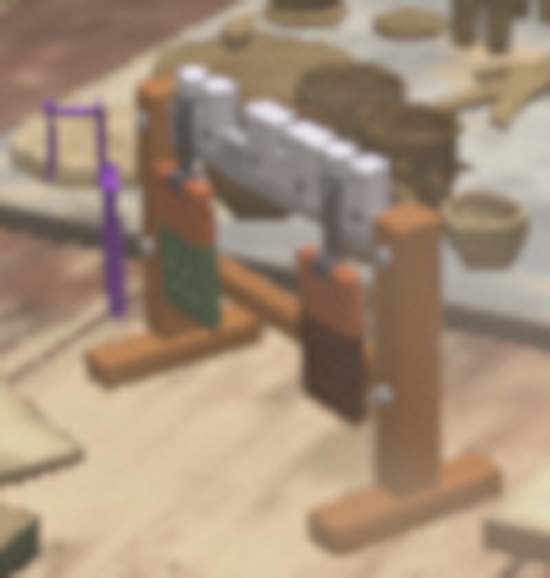

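View pics/c3.png

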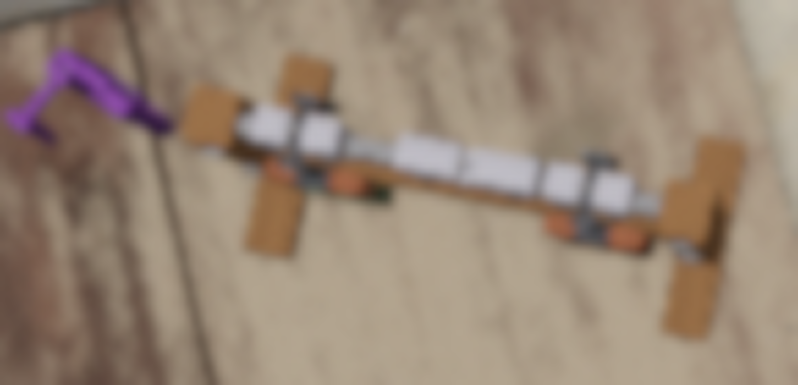

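The c1 crops show the stand and the blue tile, with its front leg at c1-top (410,145) and the cross-bar running up to (405,62). In the rack crops the middle clip runs from (392,152) to (545,175) in c3, with a dark seam near (463,163). The green hook's groove is near (295,133) and the brown's near (592,185). Candidates for the blue tile were blue (343,265), green (237,190), brown (266,208) and purple (225,185) in the scene view. The one in the stand, with the blue lower part, is the right one.

```bash
python3 - <<'E'
from h import *
T=load('top0');S=load('scene0')
f=lambda x,y,x0,y0,s:(x0+(x+.5)/s-.5,y0+(y+.5)/s-.5)
t1=lambda x,y:f(x-240,y,320,205,6); s1=lambda x,y:f(x,y,310,215,4)
t3=lambda x,y:f(x,y,130,170,5.5); s2=lambda x,y:f(x,y,205,145,5.5)
R=lambda a:np.round(a,1)
print('stand');C=[atz(T,*t1(*p),28) for p in[(290,85),(472,78),(484,208),(298,218)]]
for c in C: print(R(c))
m=np.mean(C,0);print('mean',R(m),'yaw from long edges',[np.degrees(np.arctan2(*(-(C[b]-C[a])[:2][::1])))  for a,b in((1,0),(2,3))])
print([R(np.linalg.norm(C[a]-C[b])) for a,b in((0,1),(1,2),(2,3),(3,0))])
Cs=[atz(S,*s1(*p),28) for p in[(43,230),(162,275),(215,235)]];print('scene stand',[R(c) for c in Cs])
print('slab top', [R(atz(T,*t1(*p),88)) for p in[(350,145),(462,138)]])
print('hook top front/rear',[R(atz(T,*t1(*p),126.5)) for p in [(420,140),(418,66)]])
print('bluehook tri',R(tri((T,*t1(419,98)),(S,*s1(152,55)))))
print('midclip',[R(atz(T,*t3(*p),172.5)) for p in[(398,135),(392,170),(545,157),(540,193),(463,163)]])
print('green clip',[R(atz(T,*t3(*p),172.5)) for p in[(250,105),(342,118),(335,155),(295,133)]])
print('brown clip',[R(atz(T,*t3(*p),172.5)) for p in[(548,163),(636,175),(632,212),(543,200),(592,185)]])
E
```

```text
stand
[521.5 -76.4  28. ]
[ 525.5 -156.6   28. ]
[ 468.4 -161.4   28. ]
[463.1 -79.9  28. ]
mean [ 494.6 -118.6   28. ] yaw from long edges [np.float64(177.19677153186285), np.float64(176.3117958662077)]
[np.float64(80.2), np.float64(57.3), np.float64(81.7), np.float64(58.5)]
scene stand [array([459.6, -88. ,  28. ]), array([ 469.6, -160.3,   28. ]), array([ 520.1, -160.5,   28. ])]
slab top [array([492.5, -94.6,  88. ]), array([ 495.9, -141.1,   88. ])]
hook top front/rear [array([ 493. , -117.4,  126.5]), array([ 522.7, -116.7,  126.5])]
bluehook tri [ 509.9 -116.9  128.8]
midclip [array([565.4, 231.4, 172.5]), array([550.6, 233.6, 172.5]), array([556.7, 169.2, 172.5]), array([541.5, 171. , 172.5]), array([553.8, 203.7, 172.5])]
green clip [array([577.6, 294.3, 172.5]), array([572.4, 255.3, 172.5]), array([556.7, 257.8, 172.5]), array([565.9, 274.9, 172.5])]
brown clip [array([554.2, 167.9, 172.5]), array([549.5, 130.8, 172.5]), array([533.9, 132.2, 172.5]), array([538.5, 169.7, 172.5]), array([545.1, 149.2, 172.5])]
```

```bash
cat >> h.py <<'E'
from scipy.spatial.transform import Rotation as Ro
def go(p,yaw,base=None):
    """tool-frame shift+turn to TCP p with fingers' line (tool y) at world angle yaw deg, pointing down"""
    o=status.get_obs(); R=Ro.from_rotvec(o['orientation']); b=np.array(o['ee_pos'] if base is None else base)
    y=np.radians(yaw);Y=np.array([np.cos(y),np.sin(y),0]);Z=np.array([0,0,-1.]);T=Ro.from_matrix(np.c_[np.cross(Y,Z),Y,Z])
    print('t',round(o['t'],2),'pos',np.round(o['ee_pos'],1),'shift',np.round(R.inv().apply(np.array(p)-b),1),'turn',np.round((R.inv()*T).as_rotvec(),4),'F',np.round(o['ft_force'],1),'w',round(o['width'],1),'g',o['grasp_force'])
E
python3 -c "
from h import *
go([509.5,-117,225],3,[263.802,566.58,220.675])"
```

```text
t 0.1 pos [263.6 566.1 220. ] shift [-511.3 -516.    -3.6] turn [-1.2000e-03  8.0000e-04  1.0826e+00] F [ 0.5 -0.2 -0.3] w 87.3 g 0.0
```

```bash
python3 -m inch '[[[-20,-20,-4,0,0,0.05,60],[-50,-50,-4,0,0,0.15,60],[-511,-516,-4,0,0,1.083,60],[-511,-516,-4,0,0,1.083,60],[-511,-516,-4,0,0,1.083,60],[-511,-516,-4,0,0,1.083,60],[-511,-516,-4,0,0,1.083,60],[-511,-516,-4,0,0,1.083,60],[-511,-516,-4,0,0,1.083,60],[-511,-516,-4,0,0,1.083,60],[-511,-516,-4,0,0,1.083,60],[-511,-516,-4,0,0,1.083,60],[-511,-516,-4,0,0,1.083,60],[-511,-516,-4,0,0,1.083,60],[-511,-516,-4,0,0,1.083,60],[-511,-516,-4,0,0,1.083,60],[-511,-516,-4,0,0,1.083,60],[-511,-516,-4,0,0,1.083,60],[-511,-516,-4,0,0,1.083,60],[-511,-516,-4,0,0,1.083,60]]]'
python3 - <<'E'
from h import *
go([509.5,-117,118],3)
S=shot('scene','scene1');T=shot('top','top1')
A=cv2.resize(crop('scene1',300,165,380,290,4.4),(352,550));B=crop('top1',310,185,380,265,5.5)
A=np.hstack([A[:440],B[:440,:]]);cv2.imwrite('pics/c4.png',A);print(A.shape)
E
```

```text
t: 2.1
ee_pos: [508.9, -115.5, 224.7]
orientation: [-2.161, -2.28, 0.0]
ft_force: [0.2, 0.8, -0.3]
width: 52.5
grasp_force: 0.0
t 2.1 pos [ 508.9 -115.5  224.7] shift [ -1.5   0.6 106.7] turn [-0.0002 -0.0002  0.0016] F [ 0.2  0.8 -0.3] w 52.5 g 0.0
(440, 737, 3)
```

View pics/c4.png

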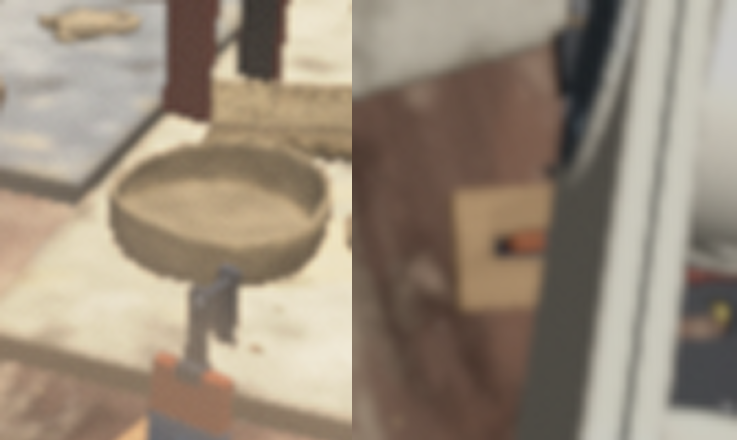

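The tile stands clear, with nothing in the way. The gripper is above it, out of the crop. I'll descend around the hook with the fingers open.

```bash
python3 -m inch '[[[0,0,25,0,0,0,60],[0,0,50,0,0,0,60],[0,0,70,0,0,0,60],[0,0,88,0,0,0,60],[0,0,100,0,0,0,60],[0,0,106,0,0,0,60],[0,0,106,0,0,0,60],[0,0,106,0,0,0,60]]]'
python3 - <<'E'
from h import *
go([509.5,-117,118],3)
S=shot('scene','scene2')
A=crop('scene2',300,165,380,290,4.4);cv2.imwrite('pics/c5.png',A)
E
```

```text
t: 3.0
ee_pos: [509.7, -116.9, 119.2]
orientation: [2.162, 2.278, 0.001]
ft_force: [-0.1, -0.3, 0.6]
width: 52.3
grasp_force: 0.0
t 3.0 pos [ 509.7 -116.9  119.2] shift [-0.1 -0.2  1.2] turn [ 0.0008  0.0003 -0.0002] F [-0.1 -0.3  0.6] w 52.3 g 0.0
```

View pics/c5.png

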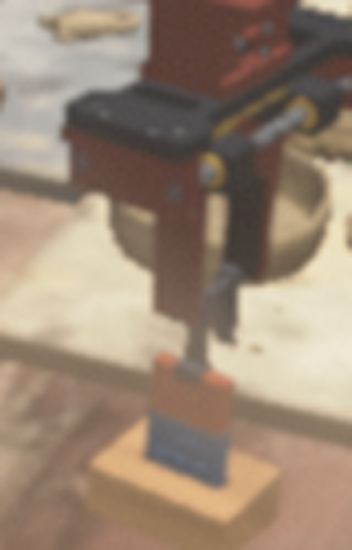

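The fingers straddle the legs with the front finger in line with the front leg, so I'll close.

```bash
python3 -m inch '[[[0,0,1,0,0,0,45],[0,0,1,0,0,0,40],[0,0,1,0,0,0,37],[0,0,1,0,0,0,34],[0,0,1,0,0,0,31],[0,0,1,0,0,0,28],[0,0,1,0,0,0,25],[0,0,1,0,0,0,25]]]'
```

```text
t: 3.85
ee_pos: [509.5, -117.0, 117.9]
orientation: [2.163, 2.278, 0.0]
ft_force: [0.7, -0.2, 4.0]
width: 31.7
grasp_force: 30.0
```

```bash
python3 -m inch '[[[0,0,-3,0,0,0,25],[0,0,-7,0,0,0,25],[0,0,-12,0,0,0,25],[0,0,-18,0,0,0,25],[0,0,-25,0,0,0,25],[0,0,-35,0,0,0,25],[0,0,-50,0,0,0,25],[0,0,-70,0,0,0,25],[0,0,-90,0,0,0,25],[0,0,-105,0,0,0,25],[0,0,-114,0,0,0,25],[0,0,-120,0,0,0,25],[0,0,-120,0,0,0,25],[0,0,-120,0,0,0,25]]]'
python3 - <<'E'
from h import *
go([509.5,-117,238],3)
S=shot('scene','scene3')
A=crop('scene3',290,90,390,290,3);cv2.imwrite('pics/c6.png',A)
E
```

```text
t: 5.25
ee_pos: [508.8, -116.8, 237.2]
orientation: [-2.162, -2.278, 0.001]
ft_force: [-0.6, 0.4, -1.4]
width: 31.5
grasp_force: 30.0
t 5.25 pos [ 508.8 -116.8  237.2] shift [-0.2  0.6 -0.8] turn [-0.0008 -0.0002 -0.0003] F [-0.6  0.4 -1.4] w 31.5 g 29.97419446706772
```

View pics/c6.png

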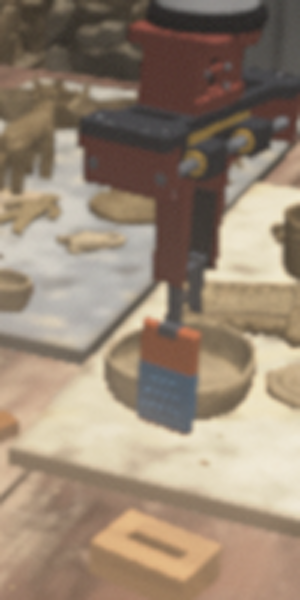

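The tile is out of the stand and hanging straight. Now I'll refine the rack's direction and the clip from the first top picture, in numbers only.

```bash
python3 - <<'E'
from h import *
T=load('top0');im=T['frame'].astype(int)
sub=im[170:240,150:260]
m=(sub.min(2)>125)&((sub[:,:,2]-sub[:,:,0])>-5)
n,l,st,ce=cv2.connectedComponentsWithStats(m.astype(np.uint8),connectivity=8)
print(st.tolist())
v,u=np.nonzero(m);k=[ (st[l[a,b],4]>8) for a,b in zip(v,u)];v,u=v[k],u[k]
P=np.array([atz(T,a+150,b+170,172.5)[:2] for a,b in zip(u,v)])
c=P.mean(0);w=np.linalg.svd(P-c)[2][0];print(c,'yaw',np.degrees(np.arctan2(w[0],w[1])) ,len(P))
w=w*np.sign(w[1]);nrm=np.array([w[1],-w[0]]);s=(P-c)@w;q=(P-c)@nrm;print('s',s.min(),s.max(),'q',np.percentile(q,[2,50,98]))
g=im.mean(2).astype(np.float32)
out=[]
for a in np.arange(-90,91,2):
    vals=[]
    for b in(-3,0,3):
        x=c+w*a+nrm*b;uv=proj(T,[x[0],x[1],172.5]);vals.append(cv2.getRectSubPix(g,(1,1),(float(uv[0]),float(uv[1])))[0,0])
    out.append(f'{a}:{np.mean(vals):.0f}')
print(' '.join(out))
E
```

```text
[[0, 0, 110, 70, 7325], [24, 20, 18, 8, 97], [43, 25, 56, 14, 278]]
[554.08656566 208.27009731] yaw 10.452902266701246 375
s -85.88692791184405 89.6123643848285 q [-6.63926524 -0.18055032  7.01419306]
-90:129 -88:139 -86:144 -84:146 -82:144 -80:141 -78:143 -76:159 -74:176 -72:185 -70:188 -68:189 -66:187 -64:182 -62:167 -60:144 -58:132 -56:142 -54:163 -52:179 -50:187 -48:189 -46:189 -44:187 -42:179 -40:162 -38:147 -36:152 -34:170 -32:183 -30:187 -28:188 -26:188 -24:189 -22:189 -20:189 -18:188 -16:188 -14:188 -12:187 -10:183 -8:177 -6:168 -4:163 -2:168 0:179 2:185 4:188 6:188 8:188 10:188 12:188 14:188 16:188 18:188 20:187 22:183 24:174 26:162 28:154 30:151 32:149 34:148 36:148 38:148 40:148 42:144 44:134 46:124 48:128 50:150 52:172 54:184 56:187 58:188 60:188 62:181 64:165 66:140 68:128 70:140 72:161 74:177 76:185 78:187 80:188 82:186 84:180 86:167 88:149 90:132
```

The profile is clear. The outer grooves sit at s = −58 and +68 mm, exactly the specified 126 mm apart. The free groove is near s = −4.3, about 9 mm from the bar's middle toward brown, and the rack's yaw is −10.45°. I'll go in by way of the front of the rack, high up.

```bash
python3 -c "
from h import *
go([476,226,290],-10.45,[509.5,-117,238])"
```

```text
t 5.3 pos [ 508.7 -116.8  237. ] shift [344.3 -15.7 -51.9] turn [-1.300e-03 -2.000e-04  2.344e-01] F [ 0.5  0.8 -0.9] w 31.6 g 29.974181056022644
```

```bash
python3 -m inch '[[[5,0,-10,0,0,0,25],[15,-1,-25,0,0,0.01,25],[30,-2,-40,0,0,0.02,25],[55,-3,-50,0,0,0.04,25],[85,-4,-52,0,0,0.06,25],[115,-6,-52,0,0,0.08,25],[145,-7,-52,0,0,0.1,25],[175,-8,-52,0,0,0.12,25],[205,-10,-52,0,0,0.14,25],[235,-11,-52,0,0,0.16,25],[265,-12,-52,0,0,0.18,25],[295,-14,-52,0,0,0.2,25],[320,-15,-52,0,0,0.22,25],[335,-16,-52,0,0,0.23,25],[342,-16,-52,0,0,0.234,25],[344,-16,-52,0,0,0.234,25],[344,-16,-52,0,0,0.234,25],[344,-16,-52,0,0,0.234,25]]]'
python3 -c "
from h import *
go([554.8,211.9,290],-10.45)"
```

```text
t: 7.1
ee_pos: [475.4, 225.1, 289.7]
orientation: [2.415, 2.01, -0.0]
ft_force: [0.0, 0.2, -1.3]
width: 31.6
grasp_force: 30.0
t 7.1 pos [475.4 225.1 289.7] shift [ 1.4 80.5 -0.3] turn [-0.0001  0.0003 -0.0002] F [ 0.   0.2 -1.3] w 31.6 g 29.974369704723358
```

```bash
python3 -m inch '[[[0,5,0,0,0,0,25],[0,15,0,0,0,0,25],[0,30,0,0,0,0,25],[0,45,0,0,0,0,25],[1,60,0,0,0,0,25],[1,71,0,0,0,0,25],[1,77,0,0,0,0,25],[1,80,0,0,0,0,25],[1,80,0,0,0,0,25],[1,80,0,0,0,0,25]]]'
python3 - <<'E'
from h import *
go([554.8,211.9,290],-10.45)
S=shot('scene','scene4')
A=crop('scene4',210,90,310,240,4)
# predicted points for a tile held as assumed
R=Ro.from_euler('z',-10.45,degrees=True);h=np.array(status.get_obs()['ee_pos'])+[0,0,6]
for n,p in dict(hook=[0,0,0],cFL=[-21,22,-36],cFR=[-21,-22,-36],bFL=[-21,22,-116],bFR=[-21,-22,-116]).items():
    u,v=proj(S,h+R.apply(p));q=(int((u-210+.5)*4),int((v-90+.5)*4));print(n,q);cv2.circle(A,q,2,(0,255,255),-1)
cv2.imwrite('pics/c7.png',A)
E
```

```text
t: 8.1
ee_pos: [553.8, 212.4, 289.6]
orientation: [-2.414, -2.01, 0.001]
ft_force: [0.9, -0.9, -1.5]
width: 31.5
grasp_force: 30.0
t 8.1 pos [553.8 212.4 289.6] shift [-0.3  1.1 -0.4] turn [-0.0004  0.0001  0.0006] F [ 0.9 -0.9 -1.5] w 31.5 g 29.97418999671936
hook (173, 118)
cFL (127, 172)
cFR (166, 189)
bFL (131, 292)
bFR (169, 311)
```

View pics/c7.png

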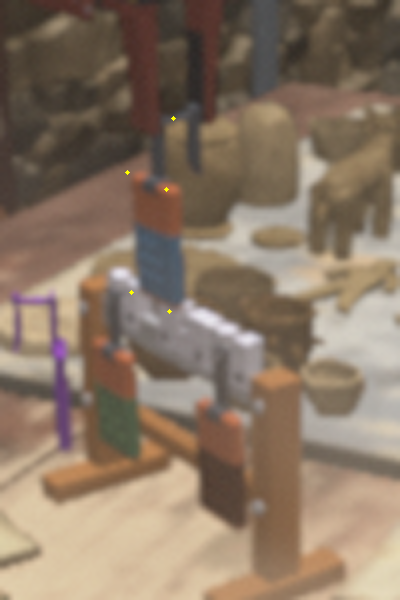

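The tile hangs upright above the free clip, between the green tile at (115,395) and the brown at (222,460). The slab sits about 7 crop px to the right of my yellow prediction. I'll check whether that is camera bias by applying the same model to the hanging tiles.

```bash
python3 - <<'E'
from h import *
S=load('scene4');R=Ro.from_euler('z',-10.45,degrees=True);im=S['frame'].astype(int)
c=np.array([554.09,208.27,161.]);w=np.array([.1814,.9834,0])
h=np.array([553.8,212.4,295.6])
def edges(row,lo,hi):  # orange run in a row
    r=im[row,lo:hi];s=(r[:,0]-r[:,2]);m=s>60*0+ (s.max()+s.min())/2
    i=np.nonzero(m)[0];return lo+i.min(),lo+i.max(),s.tolist()
for n,b in(('blue',h),('green',c+68*w),('brown',c-58*w)):
    P=[proj(S,b+R.apply(p)) for p in([-21,22,-46],[-21,-22,-46],[-11,-22,-46])]
    row=int(round(P[1][1]-1));lo=int(P[0][0])-8;hi=int(P[2][0])+9
    print(n,np.round(P,1).tolist(),'row',row,edges(row,lo,hi))
E
```

```text
blue [[241.5, 136.6], [251.1, 140.9], [254.5, 140.2]] row 140 (np.int64(244), np.int64(255), [44, 44, 41, 43, 44, 43, 43, 43, 44, 44, 49, 56, 59, 60, 60, 58, 58, 60, 63, 65, 69, 66, 53, 38, 36, 35, 35, 35, 34, 33])
green [[231.1, 177.8], [239.6, 182.8], [242.7, 182.0]] row 182 (np.int64(227), np.int64(250), [18, -4, -3, 20, 34, 34, 32, 33, 43, 54, 58, 61, 58, 58, 57, 56, 57, 61, 63, 61, 49, 40, 35, 30, 31, 30, 30, 31])
brown [[256.7, 193.0], [266.6, 198.8], [269.9, 197.8]] row 198 (np.int64(250), np.int64(256), [56, 62, 71, 81, 90, 92, 92, 89, 80, 64, 50, 45, 54, 58, 56, 55, 56, 55, 55, 58, 61, 64, 57, 44, 40, 48, 49, 49, 49, 52])
```

On the right edges all three tiles agree to 0.2 px, so the blue tile is close to where I assumed, at most about 3 mm toward brown. Next I'll centre it over the clip in x and lower it in stages, watching the force.

```bash
python3 -m inch '[[[1,1,5,0,0,0,25],[1,1,15,0,0,0,25],[1,1,28,0,0,0,25],[1,1,40,0,0,0,25],[1,1,50,0,0,0,25],[1,1,60,0,0,0,25],[1,1,68,0,0,0,25],[1,1,74,0,0,0,25],[1,1,78,0,0,0,25],[1,1,80,0,0,0,25],[1,1,80,0,0,0,25]]]'
python3 -m inch '[[[0,0,4,0,0,0,25],[0,0,8,0,0,0,25],[0,0,12,0,0,0,25],[0,0,16,0,0,0,25],[0,0,20,0,0,0,25],[0,0,24,0,0,0,25],[0,0,28,0,0,0,25],[0,0,31,0,0,0,25],[0,0,33,0,0,0,25],[0,0,34,0,0,0,25],[0,0,34,0,0,0,25],[0,0,34,0,0,0,25]]]'
```

```text
t: 9.25
ee_pos: [555.4, 213.1, 209.6]
orientation: [-2.414, -2.01, -0.0]
ft_force: [-0.3, 0.8, -1.7]
width: 31.9
grasp_force: 30.0
t: 10.45
ee_pos: [555.5, 213.2, 175.8]
orientation: [2.414, 2.01, 0.0]
ft_force: [-0.5, 0.3, -1.0]
width: 31.6
grasp_force: 30.0
```

```bash
python3 -m inch '[[[0,0,1,0,0,0,25],[0,0,2,0,0,0,25],[0,0,3,0,0,0,25],[0,0,4,0,0,0,25],[0,0,4,0,0,0,25]]]' | egrep 'pos|force'
python3 -m inch '[[[0,0,0.5,0,0,0,25],[0,0,1,0,0,0,25],[0,0,1,0,0,0,25]]]'| egrep 'pos|force'
python3 -m inch '[[[0,0,0.5,0,0,0,25],[0,0,1,0,0,0,25],[0,0,1,0,0,0,25]]]'| egrep 'pos|force'
```

```text
ee_pos: [555.3, 213.1, 171.5]
ft_force: [-1.0, 0.1, -1.3]
grasp_force: 30.0
ee_pos: [555.3, 213.1, 170.6]
ft_force: [0.2, -0.4, -2.2]
grasp_force: 30.0
ee_pos: [555.4, 213.1, 169.6]
ft_force: [-0.5, -0.2, -0.9]
grasp_force: 30.0
```

```bash
for i in 1 2 ; do python3 -m inch '[[[0,0,0.3,0,0,0,25],[0,0,0.6,0,0,0,25],[0,0,0.6,0,0,0,25]]]'| egrep 'pos|ft_force'; done
```

```text
ee_pos: [555.4, 213.1, 169.0]
ft_force: [-0.4, 0.2, -1.0]
ee_pos: [555.4, 213.1, 168.5]
ft_force: [-0.5, -0.1, -1.0]
```

```bash
python3 -m inch '[[[0,0,0.3,0,0,0,25],[0,0,0.6,0,0,0,25],[0,0,0.6,0,0,0,25]]]'| egrep 'pos|ft_force'; python3 -m inch '[[[0,0,0.3,0,0,0,25],[0,0,0.6,0,0,0,25],[0,0,0.6,0,0,0,25]]]'| egrep 'pos|ft_force'
```

```text
ee_pos: [555.5, 213.1, 168.3]
ft_force: [-1.7, -1.1, 4.6]
ee_pos: [555.5, 213.1, 168.2]
ft_force: [-3.5, -0.9, 9.5]
```

Contact came at TCP z ≈ 168.4, which puts the hook on the clip's flat top. I'll ease off to a few newtons and feel toward the brown side.

```bash
python3 -m inch '[[[0,0,-0.4,0,0,0,25],[-0.5,0,-0.4,0,0,0,25],[-1,0,-0.4,0,0,0,25],[-1.5,0,-0.4,0,0,0,25],[-2,0,-0.4,0,0,0,25],[-2,0,-0.4,0,0,0,25]]]'| egrep 'pos|ft_force'
for i in 1 2 3; do python3 -m inch '[[[-0.5,0,0,0,0,0,25],[-1,0,0,0,0,0,25],[-1,0,0,0,0,0,25]]]'| egrep 'pos|ft_force'; done
```

```text
ee_pos: [555.8, 211.7, 168.2]
ft_force: [0.3, 2.0, 6.2]
ee_pos: [555.7, 210.7, 168.3]
ft_force: [0.2, 3.4, 5.0]
ee_pos: [555.6, 209.7, 168.3]
ft_force: [-0.1, 2.5, 5.5]
ee_pos: [555.5, 208.7, 168.3]
ft_force: [0.4, 3.2, 5.1]
```

```bash
python3 -m inch '[[[-0.5,0,0,0,0,0,25],[-1,-0.2,0,0,0,0,25],[-1,-0.2,0,0,0,0,25]]]'| egrep 'pos|ft_force'
python3 -m inch '[[[-0.5,0,0,0,0,0,25],[-1,-0.2,0,0,0,0,25],[-1,-0.2,0,0,0,0,25]]]'| egrep 'pos|ft_force'
python3 -m inch '[[[-0.5,0,0,0,0,0,25],[-1,-0.2,0,0,0,0,25],[-1,-0.2,0,0,0,0,25]]]'| egrep 'pos|ft_force'
```

```text
ee_pos: [555.1, 207.6, 168.3]
ft_force: [1.0, 3.2, 4.5]
ee_pos: [553.2, 205.6, 167.1]
ft_force: [0.6, -1.9, 1.7]
ee_pos: [552.8, 205.1, 167.1]
ft_force: [0.5, -1.1, -2.0]
```

At TCP y ≈ 205.6 the hook dropped and the vertical load vanished, so that's the groove edge. I'll shift 0.5 mm further in and lower gently to the balls.

```bash
python3 -m inch '[[[-0.5,0.4,0,0,0,0,25],[-0.5,0.4,0.5,0,0,0,25],[-0.5,0.4,1,0,0,0,25],[-0.5,0.4,1,0,0,0,25]]]'| egrep 'pos|ft_force'
python3 -m inch '[[[0,0,0.5,0,0,0,25],[0,0,1,0,0,0,25],[0,0,1,0,0,0,25]]]'| egrep 'pos|ft_force'
```

```text
ee_pos: [553.6, 204.8, 166.6]
ft_force: [0.6, -0.6, -1.4]
ee_pos: [553.6, 204.7, 165.6]
ft_force: [-0.4, 1.5, -1.3]
```

```bash
python3 -m inch '[[[0,0,0.5,0,0,0,25],[0,0,1,0,0,0,25],[0,0,1,0,0,0,25]]]'| egrep 'pos|ft_force'
python3 -m inch '[[[0,0,0.5,0,0,0,25],[0,0,1,0,0,0,25],[0,0,1,0,0,0,25]]]'| egrep 'pos|ft_force'
python3 -m inch '[[[0,0,0.3,0,0,0,25],[0,0,0.6,0,0,0,25],[0,0,0.6,0,0,0,25]]]'| egrep 'pos|ft_force'
```

```text
ee_pos: [553.6, 204.7, 164.6]
ft_force: [0.3, -0.2, -0.9]
ee_pos: [553.7, 204.7, 163.7]
ft_force: [0.0, -1.0, -1.0]
ee_pos: [553.7, 204.8, 163.3]
ft_force: [-0.7, -1.5, 2.3]
```

The balls are touched at TCP z ≈ 163.3, with the hook about 2.6 mm below the clip top as specified, and the side force is negligible. Pressing on in small steps.

```bash
python3 -m inch '[[[0,0,0.3,0,0,0,25],[0,0,0.6,0,0,0,25],[0,0,0.6,0,0,0,25]]]'| egrep 'pos|ft_force'
python3 -m inch '[[[0,0,0.3,0,0,0,25],[0,0,0.6,0,0,0,25],[0,0,0.6,0,0,0,25]]]'| egrep 'pos|ft_force'
python3 -m inch '[[[0,0,0.3,0,0,0,25],[0,0,0.6,0,0,0,25],[0,0,0.6,0,0,0,25]]]'| egrep 'pos|ft_force'
```

```text
ee_pos: [553.8, 204.7, 162.9]
ft_force: [-2.2, -2.6, 5.2]
ee_pos: [554.1, 204.6, 162.4]
ft_force: [0.1, -4.3, 3.8]
ee_pos: [554.1, 204.4, 161.4]
ft_force: [0.3, -4.3, 2.1]
```

```bash
python3 -m inch '[[[-0.3,0,0.3,0,0,0,25],[-0.5,0,0.6,0,0,0,25],[-0.5,0,0.6,0,0,0,25]]]'| egrep 'pos|ft_force'
python3 -m inch '[[[0,0,0.5,0,0,0,25],[0,0,1,0,0,0,25],[0,0,1,0,0,0,25]]]'| egrep 'pos|ft_force'
python3 -m inch '[[[0,0,0.5,0,0,0,25],[0,0,1,0,0,0,25],[0,0,1,0,0,0,25]]]'| egrep 'pos|ft_force'
```

```text
ee_pos: [554.1, 204.4, 161.1]
ft_force: [0.6, -3.5, 5.9]
ee_pos: [553.9, 204.5, 159.8]
ft_force: [1.4, -3.1, 3.2]
ee_pos: [553.4, 204.3, 158.1]
ft_force: [1.4, -1.4, -1.0]
```

```bash
python3 -m inch '[[[0,0,0.5,0,0,0,25],[0,0,1,0,0,0,25],[0,0,1.5,0,0,0,25],[0,0,1.5,0,0,0,25]]]'| egrep 'pos|ft_force'
python3 -m inch '[[[0,0,0.5,0,0,0,25],[0,0,1,0,0,0,25],[0,0,1,0,0,0,25]]]'| egrep 'pos|ft_force'
python3 -m inch '[[[0,0,0.3,0,0,0,25],[0,0,0.6,0,0,0,25],[0,0,0.6,0,0,0,25]]]'| egrep 'pos|ft_force'
```

```text
ee_pos: [553.0, 204.2, 156.5]
ft_force: [1.9, -1.3, -4.7]
ee_pos: [553.1, 204.1, 155.8]
ft_force: [0.3, -1.4, -3.8]
ee_pos: [553.3, 204.1, 155.4]
ft_force: [-0.7, -2.6, -3.3]
```

```bash
python3 -m inch '[[[0,0,0.3,0,0,0,25],[0,0,0.6,0,0,0,25],[0,0,0.6,0,0,0,25]]]'| egrep 'pos|ft_force'
python3 -m inch '[[[0,0,0.3,0,0,0,25],[0,0,0.6,0,0,0,25],[0,0,0.6,0,0,0,25]]]'| egrep 'pos|ft_force'
```

```text
ee_pos: [553.6, 204.3, 154.9]
ft_force: [-0.0, -2.7, -2.5]
ee_pos: [553.8, 204.4, 154.6]
ft_force: [-1.0, -2.2, -1.2]
```

```bash
python3 -m inch '[[[0,0,0.3,0,0,0,25],[0,0,0.6,0,0,0,25],[0,0,0.6,0,0,0,25]]]'| egrep 'pos|ft_force'
python3 -m inch '[[[0,0,0.3,0,0,0,25],[0,0,0.5,0,0,0,25],[0,0,0.5,0,0,0,25]]]'| egrep 'pos|ft_force'
```

```text
ee_pos: [553.8, 204.4, 154.3]
ft_force: [-1.9, -1.5, 4.5]
ee_pos: [553.8, 204.5, 154.2]
ft_force: [-4.7, -2.7, 7.9]
```

The hook bottomed at TCP z ≈ 154.3. That is 14.0 mm below the flat-top contact, exactly the specified drop, so it's home. I'll ease off and release.

```bash
python3 -m inch '[[[0,0,-0.3,0,0,0,25],[0,0,-0.5,0,0,0,35],[0,0,-0.5,0,0,0,38],[0,0,-0.5,0,0,0,42],[0,0,-0.5,0,0,0,46],[0,0,-0.5,0,0,0,50],[0,0,-0.5,0,0,0,55],[0,0,-0.5,0,0,0,60],[0,0,-0.5,0,0,0,60],[0,0,-0.5,0,0,0,60]]]'
python3 -m inch '[[[0,0,-3,0,0,0,60],[0,0,-8,0,0,0,60],[0,0,-15,0,0,0,60],[0,0,-25,0,0,0,60],[0,0,-40,0,0,0,60],[0,0,-60,0,0,0,60],[0,0,-80,0,0,0,60],[0,0,-100,0,0,0,60],[0,0,-115,0,0,0,60],[0,0,-120,0,0,0,60],[0,0,-120,0,0,0,60]]]'
python3 - <<'E'
from h import *
S=shot('scene','scene5');cv2.imwrite('pics/c8.png',crop('scene5',205,145,305,250,5.5))
E
```

```text
t: 21.75
ee_pos: [553.6, 204.3, 153.8]
orientation: [-2.414, -2.01, -0.0]
ft_force: [0.6, 1.0, 0.3]
width: 52.8
grasp_force: 0.0
t: 22.85
ee_pos: [553.9, 204.4, 274.8]
orientation: [2.414, 2.01, 0.002]
ft_force: [-0.1, 0.4, -0.3]
width: 52.7
grasp_force: 0.0
```

View pics/c8.png

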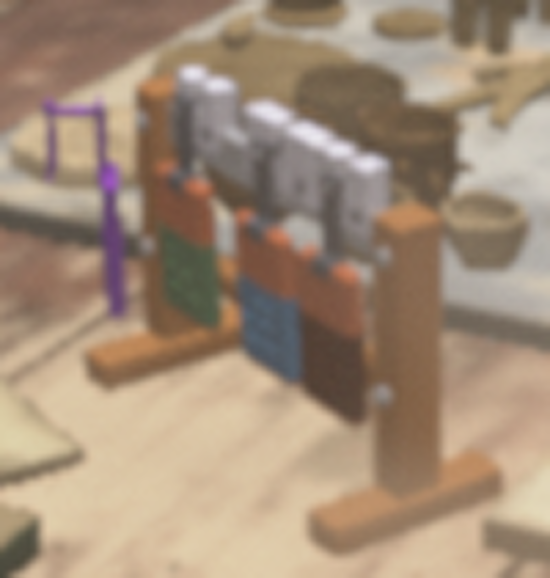

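The blue tile hangs in the middle clip at (270,300), level with the green (188,250) and the brown (335,335), which haven't moved. The gripper is clear above, so I'll hand in.

```bash
python3 -c "
from workcell import ctrl
print(ctrl.close_job())"
```

```text
the job is handed in; nothing more can be done
None
```

The blue tile hangs in the free middle clip with its hook on the groove floor, past both spring balls; the last picture shows the green and brown tiles where they were, and the job was handed in at about 23 s with the gripper clear.

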